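# Unlock and open the pigment chest

### The arm

A 6-joint arm with a two-finger parallel gripper is mounted at the origin on the work surface. World frame = base frame: x ahead of the robot, y to its left, z up, the work surface at z = 0. Lengths are in m, angles in rad, forces in N, time in s.
With the tool pointing down it reaches from about 0.35 to 0.775 m from the base axis. Payload 7.3 kg.
Tool frame: the origin (TCP) lies at the centre of the arm's flange, where the gripper is bolted on; the fingertips stand 178 mm ahead of it and the grasp point (between the pads) lies 159 mm ahead of it (tip_extent is the distance from the TCP to the fingertips, in m); z points along the fingers, y is the line along which they close (so a half turn about z gives the same grasp; the last joint's range is limited). The gripper opens to 92 mm and grips with 3 to 60 N. Pads are 19 mm wide; open, the fingers measure 130 mm over their backs; the gripper's body (75 mm by 190 mm) begins 47 mm behind the grasp point.
Start: joints at [-1.493, 0.342, 1.524, -0, 1.275, -0.146], TCP at [0.117, -0.512, 0.405] pointing down, gripper open.
Joint ranges: [-2.53, 2.53], [-0.77, 2.02], [0.04, 2.7], [-1, 4.14], [0.28, 2.66], [-3.11, 3.11]. Speed limits (rad/s): [2.57, 2.57, 3.14, 3.14, 3.14, 3.14].

### API

Orientations are given as [roll, pitch, yaw] about the fixed x, y, z axes, in that order (R = Rz(yaw) Ry(pitch) Rx(roll)).
In Python, from cell import * gives the robot as it stands.
- The arm moves only by the tool arm_command, never from a script. Its arguments are lists of equal length, an entry for each row: "xyz": the shift along the world's x, y, z in mm, a list of three; "spin": the turn about the world's z in degrees. In form: {"xyz": [[tx, ty, tz], ...], "spin": [spin, ...]}. A call has 1 to 20 rows; each row shifts and turns the commanded pose from where the row before left it; what a row does not reach is not made up. A row lasts 1/10 s, in which the tool goes at most 50 mm and 8.59 degrees, less where a joint would pass 70% of its speed; a pose out of reach is approached as far as the arm can. A call with a gripper value outside its range is refused whole. "jaw" is the opening, from -1 (shut) to 1 (fully open), set as the call begins (left out, the last holds). The fingers move at their own pace and stop on an object; "squeeze" is the grip in N (left out, the last holds). Time passes only in rows, so rows that do not move let the fingers close. It gives the time, the measured TCP pose, the force, the opening and the grip force at its end, in the units of the state.
- observe(): the state, without advancing time (a new reading comes with each control period).
- read_camera(name): name is "scene" or "top" or "wrist"; returns a dict with "img" (400x640x3 uint8, red, green, blue), "depth" (400x640 float32, m along the optical axis (not along the pixel's ray), 0 where there is no reading), "fx", "fy", "cx", "cy" (pixels), "world_from_camera" (4x4, takes a point from camera to world coordinates). Camera axes: x right, y up, looking along -z (the intrinsics and any distortion apply to the point x, -y, -z); pixel columns grow to the right and rows downward; lengths in m; the calibration is good to about 2 mm. A picture is of the moment at which its call begins.
- hand_in(): hands the job in; it is judged then, once.
The state is a dict: "time": time; "qpos": joint angles; "qvel": joint speeds; "joint_efforts": joint torques, N m; "tool_pos": TCP position; "tool_rot": TCP orientation; "contact_force": force on the tool from outside, world axes, zero at the start; "torque": the same for the moment, N m; "opening": finger opening in m; "grip_force": force on a finger pad.
Only numpy, scipy, OpenCV 4.12 (cv2) and the standard library are available. Lean on these libraries where they do the work, as an engineer would, in place of code of your own. Each camera call takes 0.05 s, during which the arm holds its last target. There are 200 camera calls.

### The job

The steel pigment chest is locked. Take the red-headed key from its pine stand, feel it gently into the lock in the chest's lid until it is fully home, turn it clockwise to the stop to draw the hidden bolt, then let go of it and raise the lid by its handle until it stands well open by itself, leaving the key turned in the lock. Never lean on or force the key, and leave the jars and the brush pot where they stand.

Things in the scene. Friction and masses are not known exactly. Their poses are not given: they have to be found in the camera images.
- chest: low blue sheet-steel chest fixed to the bench, 220 deep (x) x 300 wide (y) x 104 mm high with its lid shut, front to -x. Origin: centre of its underside. The lid is hinged along the back: hinge line along y at x +110, z +100 mm. A hidden bolt under the lid holds it shut till the key is turned; if it is still bolted, do not wrench it
- keyhole (a point): where the keyhole should be, 4 mm above the lid's top, level with the face of the lock's 50 x 50 mm brass plate; moves with the lid, axes as the chest's. The lock was fitted by eye in a loose cut-out: its true keyhole lies up to 4 mm off this point in x and in y, square to the lid. Slot 23.5 mm along y x 5.5 mm, 7.5 mm square at the middle, sharp edges; the key's tip bottoms 25 mm below the face
- handle (a point): middle of the lid's steel bar handle, 10 mm thick, 90 mm long along the lid's y, 40 mm clear above the lid's top, so that it can be pinched from above and turns between the fingers; it stands 190 mm in front of the hinge line and 44 mm above it. Moves with the lid; axes as the chest's when shut
- lid (a joint): lid angle, rad: 0 shut, grows as its front rises, up to 1.6. A stiff hinge: it stays wherever it is left; raising it takes about 10 N at the handle
- key: double-bitted steel key, 82 mm long, about 50 g, alike if turned by 180 degrees. Origin: its tip; z up the stem. Stem 6 mm thick, bits at the tip 22 mm (y) x 4 mm (x) x 12 mm high, red plastic head 10 mm thick (x) x 34 mm (y), from z 50 to 82 mm. In the lock the bits must be wholly in (tip bottomed) before it turns. Over about 40 N between key and lock, pressed or wrung, harms it
- key_tip (a point): the key's tip, centre of its lower end (the key's origin). Standing in the lock the key turns clockwise seen from above, with light drag (0.06 N m), to a firm stop 1.4 rad (80 degrees) on, plus about 0.15 rad of play: that draws the bolt. Once turned it cannot be pulled out and stays put by itself
- stand: fixed pine block 75 x 75 x 60 mm with a slot in its top, 23.5 mm along y x 8 mm, 30 mm deep, in which the key stands upright, tip down, its axes along the block's. Origin: centre of its underside
- jar_yellow: closed yellow pigment jar with a black cap, 68 mm across, 75 mm high, loose. Origin: centre of its underside. Leave it alone
- jar_ochre: closed red-brown pigment jar with a white cap, 68 mm across, 75 mm high, loose. Origin: centre of its underside. Leave it alone
- brush_pot: white pot 72 mm across, 85 mm high, with brushes up to 170 mm high, loose. Origin: centre of its underside. Leave it alone
Things that resemble listed ones, but are neither listed nor needed, are in the scene too. What is shaped like the key but green or purple is not meant.

How it is judged:
By the outcome, as a careful person would: the job done as asked, in the order asked, and still so for the second after the job is handed in, with the robot touching nothing.
It also fails if it takes over 72 s, if anything falls off the work surface, if the arm or the gripper's body presses on something with over 40 N, if the wrist force passes 120 N, or if a joint passes its speed limit or range.

## Working session

There is one attempt and no reset: what is moved stays moved. The work goes in short steps, Python scripts to look and compute and a tool call to move; the robot and the scene stay as the last step left them, time stands still between calls to the robot, and variables do not carry over. Pictures are saved under pics/ and viewed, at most 12 in all, crops included, and the job is handed in when it is done.

Besides the shell and the picture viewer there is one more tool, called after "Call:" in YAML: its name, and indented under it one key for each argument. arm_command: Moves the arm, as the interface text tells. Its arguments: {"type":"object","properties":{"xyz":{"type":"array","items":{"type":"array","items":{"type":"number"}}},"spin":{"type":"array","items":{"type":"number"}},"jaw":{"type":"number"},"squeeze":{"type":"number"}},"required":["xyz","spin"]}

```bash
mkdir -p pics; cat > h.py <<'E'
from cell import *
import numpy as np, cv2
def snap(n,f):
    c=read_camera(n); np.savez('pics/'+f+'.npz',**c); cv2.imwrite('pics/'+f+'.png',c['img'][:,:,::-1]); return c
def load(f): return dict(np.load('pics/'+f+'.npz'))
def ray(c,u,v):
    T=c['world_from_camera']; d=np.array([(u-c['cx'])/c['fx'],-(v-c['cy'])/c['fy'],-1.])
    return T[:3,3],T[:3,:3]@d
def plane(c,u,v,z):
    o,d=ray(c,u,v); return o+d*(z-o[2])/d[2]
def pts(c):
    v,u=np.mgrid[0:400,0:640]; D=c['depth']; T=c['world_from_camera']
    P=np.stack([(u-c['cx'])/c['fx']*D,-(v-c['cy'])/c['fy']*D,-D],-1)
    return P@T[:3,:3].T+T[:3,3]
E
python3 - <<'E'
from h import *
a=snap('scene','s0');b=snap('top','t0')
print({k:v for k,v in a.items() if k not in('img','depth')});print({k:v for k,v in b.items() if k not in('img','depth')})
cv2.imwrite('pics/both.png',cv2.resize(np.vstack([a['img'],b['img']])[:,:,::-1],(480,600)))
print(observe())
E
```

```text
{'fx': 511.80967669928225, 'fy': 511.80967669928225, 'cx': 313.8908670219961, 'cy': 198.8793728542366, 'world_from_camera': array([[-0.03256304, -0.55892263,  0.8285802 ,  1.5019735 ],
       [ 0.99930743, -0.00326961,  0.03706705, -0.03069757],
       [-0.01800848,  0.82921337,  0.55864201,  0.7746734 ],
       [ 0.        ,  0.        ,  0.        ,  1.        ]])}
{'fx': 508.4520285801531, 'fy': 508.4520285801531, 'cx': 321.83342777466424, 'cy': 197.55395765683414, 'world_from_camera': array([[ 0.01653303,  0.99790977, -0.06247199,  0.43562384],
       [-0.99979633,  0.01577636, -0.01258608, -0.07470304],
       [-0.01157419,  0.06266735,  0.99796735,  1.37640551],
       [ 0.        ,  0.        ,  0.        ,  1.        ]])}
{'time': 0.1, 'qpos': array([-1.49300071e+00,  3.42662062e-01,  1.52490987e+00,  6.71035709e-06,
        1.27537499e+00, -1.46026310e-01]), 'qvel': array([-0.00100189, -0.000685  , -0.00218405,  0.00095504, -0.00127704,
       -0.00191957]), 'joint_efforts': array([ 2.04092008e-03, -4.32001126e+01, -2.44695711e+01,  7.18359277e-02,
        5.25547145e-02, -5.16828914e-05]), 'tool_pos': array([ 0.11652822, -0.51179012,  0.40411366]), 'tool_rot': array([-3.14025373e+00, -2.03405710e-04,  2.23819829e-01]), 'contact_force': array([0.10803591, 0.00440472, 0.16202256]), 'torque': array([ 0.03003123, -0.0541062 , -0.03757885]), 'grip_force': 0.0, 'opening': 0.09174166955056573}
```

View pics/t0.png

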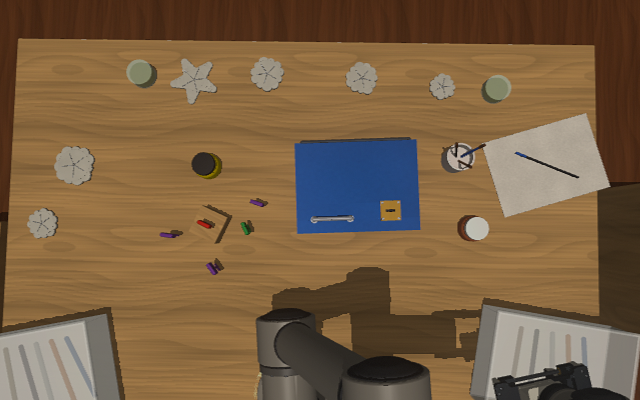

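View pics/s0.png

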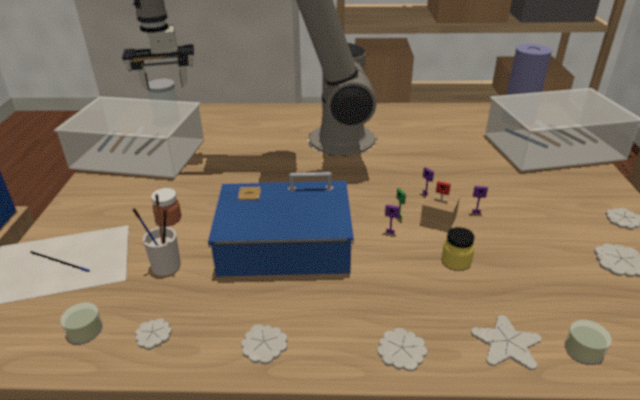

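Top view: the red key stands in the pine block at (204,224). The look-alikes are purple at (168,235), (257,202) and (213,267), and green at (246,228). The chest plate is at (390,210) and the handle at (332,218). In the scene view the red head is at (443,188). Only (204,224) is red and stands in the block, so I'll confirm it in a crop and measure.

```bash
python3 - <<'E'
from h import *
a=load('s0');b=load('t0')
A=cv2.resize(a['img'][150:250,370:500],(520,400),interpolation=cv2.INTER_CUBIC)
B=cv2.resize(b['img'][190:290,145:275],(520,400),interpolation=cv2.INTER_CUBIC)
C=np.zeros((400,280,3),np.uint8)
cv2.imwrite('pics/crop0.png',cv2.resize(np.hstack([A,B])[:,:,::-1],(800,308)))
def mask(c,cond,box):
    r,g,bl=[c['img'][...,i].astype(int) for i in range(3)]; m=cond(r,g,bl)
    o=np.zeros_like(m);y0,y1,x0,x1=box;o[y0:y1,x0:x1]=m[y0:y1,x0:x1];return o
red=lambda r,g,b:(r>110)&(g<60)&(b<60)
brass=lambda r,g,b:(r>130)&(g>90)&(b<80)&(r-b>90)
blue=lambda r,g,b:(b>70)&(r<50)&(b-r>50)
rs={}
for n,c,bx in(('s',a,(170,215,425,465)),('t',b,(205,245,185,230))):
    m=mask(c,red,bx);P=pts(c)[m];v,u=np.nonzero(m)
    print(n,'red',m.sum(),u.mean(),v.mean(),'median',np.median(P,0),'min',P.min(0),'max',P.max(0))
    rs[n]=ray(c,u.mean(),v.mean())
(o1,d1),(o2,d2)=rs['s'],rs['t']
M=np.stack([d1,-d2],1);t=np.linalg.lstsq(M,o2-o1,rcond=None)[0]
print('tri',o1+t[0]*d1,o2+t[1]*d2)
# top-view: red orientation
m=mask(b,red,(205,245,185,230));v,u=np.nonzero(m);q=np.array([plane(b,x,y,.112)[:2] for x,y in zip(u,v)])
print('key rect',cv2.minAreaRect((q*1000).astype(np.float32)))
P=pts(b)
# stand top by depth
s=np.zeros(m.shape,bool);s[195:255,175:240]=1;st=s&(P[...,2]>.045)&(P[...,2]<.068)
q=P[st];print('stand',st.sum(),np.median(q[:,2]),cv2.minAreaRect((q[:,:2]*1000).astype(np.float32)))
m=mask(b,blue,(120,250,280,440));m&=(P[...,2]>.085)&(P[...,2]<.12);q=P[m];print('lid',m.sum(),np.median(q[:,2]),cv2.minAreaRect((q[:,:2]*1000).astype(np.float32)))
m=mask(b,brass,(195,225,375,405));v,u=np.nonzero(m);print('brass',m.sum(),np.median(P[m],0));q=np.array([plane(b,x,y,.108)[:2] for x,y in zip(u,v)]);print(cv2.minAreaRect((q*1000).astype(np.float32)))
hb=np.zeros(m.shape,bool);hb[205:230,305:360]=1;hb&=P[...,2]>.13;q=P[hb];print('handle',hb.sum(),q.min(0),q.max(0),cv2.minAreaRect((q[:,:2]*1000).astype(np.float32)) if len(q) else 0)
E
```

```text
s red 21 443.7142857142857 183.76190476190476 median [0.45124074 0.23641825 0.11030587] min [0.44022666 0.22368295 0.10522705] max [0.45518352 0.24897522 0.11432277]
t red 43 202.7906976744186 223.8372093023256 median [0.44420554 0.23632498 0.1108428 ] min [0.43674153 0.22323585 0.10653209] max [0.45383397 0.25110883 0.11518555]
tri [0.4444998  0.23736255 0.10709274] [0.44454264 0.23780137 0.10720109]
key rect ((444.59735107421875, 237.10214233398438), (31.4394474029541, 8.851362228393555), 64.62838745117188)
stand 803 0.06000142590393942 ((438.1922607421875, 255.97813415527344), (103.57763671875, 102.53821563720703), 65.44086456298828)
lid 10128 0.10409333794170328 ((546.4578857421875, -145.94493103027344), (226.72515869140625, 305.3275146484375), 2.7866523265838623)
brass 303 [ 0.48647324 -0.22914352  0.10784493]
((486.6837463378906, -230.1544952392578), (44.88279724121094, 47.18971633911133), 0.9336338639259338)
handle 168 [ 0.43562384 -0.13287815  0.14164533] [ 0.46907481 -0.03624119  1.37640551] ((452.0774841308594, -85.23408508300781), (31.609424591064453, 96.84569549560547), 3.3772435188293457)
```

View pics/crop0.png

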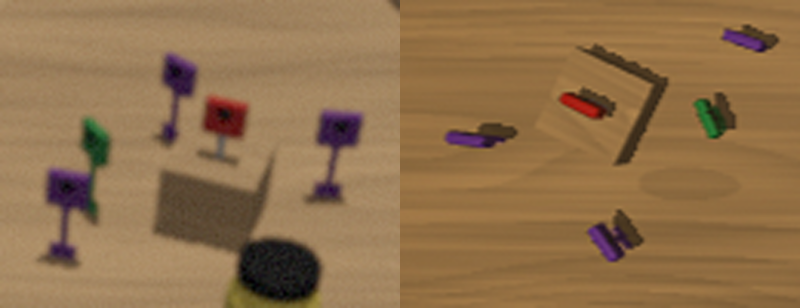

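Crop: the red key stands in the pine block. The purple ones and the green one stand loose on the bench around it. Next I'll check the wrist camera's mount.

```bash
python3 - <<'E'
from h import *
c=read_camera('wrist');s=observe()
from scipy.spatial.transform import Rotation as R
T=np.eye(4);T[:3,:3]=R.from_euler('xyz',s['tool_rot']).as_matrix();T[:3,3]=s['tool_pos']
X=np.linalg.inv(T)@c['world_from_camera'];print(X.round(4),c['fx'],c['cx'],c['cy'])
E
```

```text
[[ 5.000e-04  9.560e-01  2.934e-01  7.880e-02]
 [ 1.000e+00 -5.000e-04 -0.000e+00 -0.000e+00]
 [ 1.000e-04  2.934e-01 -9.560e-01  1.890e-02]
 [ 0.000e+00  0.000e+00  0.000e+00  1.000e+00]] 330.8897362818151 316.0857048776593 199.7999620109235
```

Call:
arm_command:
  xyz:
    - [28, 21, 0]
    - [28, 21, 0]
    - [28, 21, 0]
    - [28, 21, 0]
    - [28, 21, 0]
    - [28, 21, 0]
    - [28, 21, -5]
    - [28, 21, -5]
    - [28, 21, -5]
    - [28, 21, -10]
    - [28, 21, -10]
    - [28, 21, -10]
    - [28, 21, -10]
    - [7, 4, -9]
    - [0, 0, 0]
    - [0, 0, 0]
  spin: [6, 6, 6, 6, 6, 6, 6, 6, 6, 6, 6, 6, 6, 2, 0, 0]

```text
time: 1.75
tool_pos: [0.487, -0.2354, 0.3406]
tool_rot: [-3.141, -0.0, 1.618]
contact_force: [-0.5, 0.3, -0.3]
opening: 0.092
grip_force: 0.0
```

```bash
python3 - <<'E'
from h import *
c=snap('wrist','w1');s=observe();print(s['tool_pos'],s['tool_rot'],s['time'])
E
```

```text
[ 0.4868464  -0.23569187  0.34100558] [-3.14139552e+00  3.08137018e-04  1.61782388e+00] 1.8
```

View pics/w1.png

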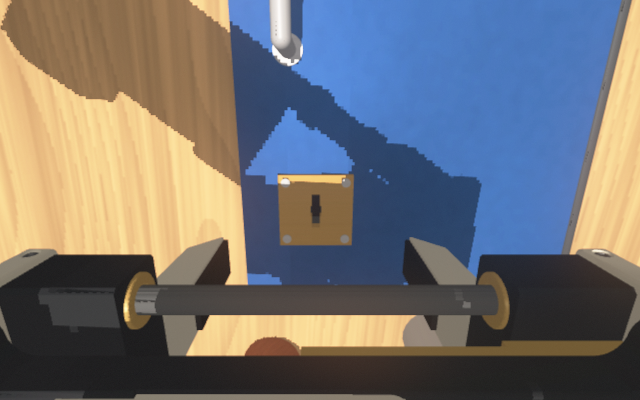

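Wrist view: brass plate spans about (279–353, 175–245), with the dark slot at (315,209), long in the vertical (y) direction, and the handle end is at (285,45). A second wrist view will give the height.

Call:
arm_command:
  xyz:
    - [0, 20, 10]
    - [0, 20, 10]
    - [0, 0, 0]
    - [0, 0, 0]
  spin: [0, 0, 0, 0]

```text
time: 2.2
tool_pos: [0.487, -0.1957, 0.3614]
tool_rot: [3.14, 0.001, 1.619]
contact_force: [0.3, 0.6, 0.0]
opening: 0.0915
grip_force: 0.0
```

```bash
cat >> h.py <<'E'
def tri(r1,r2):
    (o1,d1),(o2,d2)=r1,r2
    t=np.linalg.lstsq(np.stack([d1,-d2],1),o2-o1,rcond=None)[0]
    return (o1+t[0]*d1+o2+t[1]*d2)/2, np.linalg.norm(o1+t[0]*d1-o2-t[1]*d2)
def slot(c):
    im=c['img'].astype(int); br=((im[...,0]>120)&(im[...,0]-im[...,2]>60)&(im[...,1]>80)).astype(np.uint8)
    P=pts(c); br&=((P[...,2]>.1)&(P[...,2]<.116)).astype(np.uint8)
    n,l,st,_=cv2.connectedComponentsWithStats(br); i=1+st[1:,4].argmax(); m=(l==i).astype(np.uint8)
    cs,_=cv2.findContours(m,cv2.RETR_EXTERNAL,cv2.CHAIN_APPROX_NONE); full=cv2.drawContours(np.zeros_like(m),cs,-1,1,-1)
    hole=(full-m); n,l,st,ce=cv2.connectedComponentsWithStats(hole); j=1+st[1:,4].argmax()
    return (l==j),cs[0][:,0],st[j],m
E
python3 - <<'E'
from h import *
snap('wrist','w2');R=[];Q=[]
for f in('w1','w2'):
    c=load(f);h,ct,st,m=slot(c);v,u=np.nonzero(h)
    bx=[st[0]+(st[2]-1)/2,st[1]+(st[3]-1)/2];print(f,st,bx,u.mean(),v.mean())
    R.append(ray(c,*bx));P=pts(c)[m>0];print('plate z',np.median(P[:,2]))
    q=np.array([plane(c,x,y,.108)[:2]*1000 for x,y in zip(u,v)]);print('hole ext',q.min(0),q.max(0),'ctr',(q.min(0)+q.max(0))/2,cv2.minAreaRect(q.astype(np.float32)))
    q=np.array([plane(c,x,y,.108)[:2]*1000 for x,y in ct]);print('plate',cv2.minAreaRect(q.astype(np.float32)))
    hh=slice(v.min(),v.max()+1); print(cv2.cvtColor(c['img'],cv2.COLOR_RGB2GRAY)[v.min()-3:v.max()+4,u.min()-3:u.max()+4])
print(tri(*R))
E
```

```text
w1 [310 194  12  33 332] [np.float64(315.5), np.float64(210.0)] 315.44879518072287 209.48192771084337
plate z 0.10915193071727347
hole ext [ 481.45839493 -240.7075599 ] [ 489.1538457 -217.4726464] ctr [ 485.30612032 -229.09010315] ((485.3348388671875, -229.10533142089844), (7.523743629455566, 23.06317710876465), 2.777830123901367)
plate ((485.08831787109375, -229.38473510742188), (49.354915618896484, 49.729305267333984), 2.7873058319091797)
[[110 110 110 110 110 109 109 109 109 109 109 109 110 110 109 109 111 109]
 [110 109 111 110 110 108 109 110 110 110 110 108 110 110 110 109 109 109]
 [109 110 109 109 110 110 109 109 110 108 110 110 110 108 110 109 110 109]
 [110 111 109 109 102  88  87  87  88  86  87  85  95 107 109 108 109 109]
 [110 109 111 110  94  60  57  56  56  56  56  54  75 102 109 109 109 108]
 [110 111 111 111  93  52  44  46  44  45  46  43  68 100 109 108 109 109]
 [109 109 110 110  92  52  43  43  43  44  43  43  69  99 109 108 109 110]
 [109 110 109 109  93  51  44  45  43  43  43  44  68 100 110 109 109 108]
 [110 111 110 109  93  52  44  44  44  43  44  46  67  
[... 4647 characters left out ...]
08 108 108 108]
 [109 108 108 109 108 105  94  87  87  86  86  86  89 101 108 107 106 108]
 [107 108 107 107 107 106  99  95  96  95  95  95  97 103 107 107 107 106]
 [108 107 107 107 107 105  99  96  95  95  95  96  98 102 107 106 107 106]
 [108 108 109 108 109 106  99  97  96  97  97  97  98 102 108 108 108 108]
 [108 108 109 109 108 107 100  98  98  98  97  97  99 106 144 179 179 156]
 [111 109 109 110 110 108 106 106 106 105 106 106 105 109 157 198 198 171]
 [110 110 110 109 109 111 109 109 109 108 108 108 108 109 125 146 146 132]
 [107 107 109 108 109 108 108 109 109 109 109 108 108 109 107 109 108 108]]
(array([ 0.48498523, -0.22802846,  0.11061934]), np.float64(0.0006179357645642186))
```

Keyhole is at about (485.1, -229.2, 109) mm with yaw 2.8°. The plate measures 49.5 x 50 mm as expected. On to the stand.

Call:
arm_command:
  xyz:
    - [-2, 26, 0]
    - [-3, 36, 0]
    - [-4, 40, 0]
    - [-4, 40, 0]
    - [-4, 40, 0]
    - [-4, 40, 0]
    - [-4, 40, 0]
    - [-4, 40, 0]
    - [-4, 40, 0]
    - [-4, 40, 0]
    - [-4, 36, 0]
    - [-2, 15, -2]
    - [0, 0, 0]
    - [0, 0, 0]
  spin: [-2, -2, -2, -2, -2, -2, -2, -3, -3, -3, -3, -2, 0, 0]
  jaw: 0

```text
time: 3.65
tool_pos: [0.4449, 0.2373, 0.3583]
tool_rot: [-3.141, 0.001, 1.132]
contact_force: [0.5, -1.0, 0.6]
opening: 0.0458
grip_force: 0.0
```

```bash
python3 - <<'E'
from h import *
snap('wrist','w3');print(observe()['tool_pos'])
E
```

```text
[0.44498711 0.23695862 0.35844099]
```

View pics/w3.png

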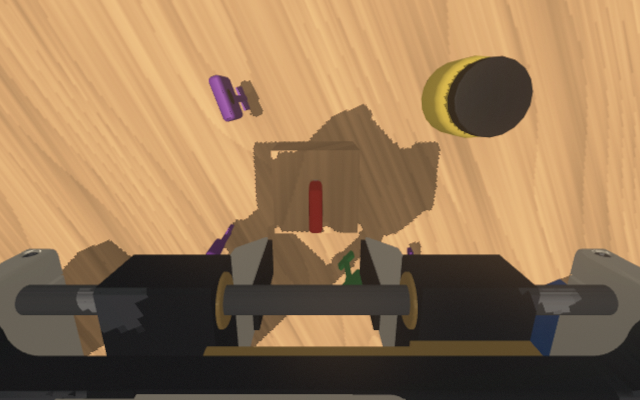

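Call:
arm_command:
  xyz:
    - [13, 27, 0]
    - [0, 0, 0]
    - [0, 0, 0]
  spin: [0, 0, 0]

```text
time: 4.0
tool_pos: [0.4579, 0.2641, 0.3585]
tool_rot: [-3.142, 0.001, 1.131]
contact_force: [0.4, -0.2, -0.4]
opening: 0.0457
grip_force: 0.0
```

```bash
python3 - <<'E'
from h import *
snap('wrist','w4');print(observe()['tool_pos']);R=[]
for f in('w3','w4'):
    c=load(f);r,g,b=[c['img'][...,i].astype(int) for i in range(3)];P=pts(c)
    m=((r>90)&(g<60)&(b<60)&(P[...,2]>.07)&(P[...,2]<.13)).astype(np.uint8)
    n,l,st,ce=cv2.connectedComponentsWithStats(m);i=1+st[1:,4].argmax();m=l==i
    z=P[m][:,2];print(f,st[i],'z med/max',np.median(z),np.percentile(z,98))
    top=m&(P[...,2]>np.percentile(z,98)-.004)
    v,u=np.nonzero(top);zt=np.median(P[top][:,2])
    q=np.array([plane(c,x,y,zt)[:2]*1000 for x,y in zip(u,v)]);mr=cv2.minAreaRect(q.astype(np.float32));print('top rect',zt,mr)
    uv=cv2.minAreaRect(np.stack([u,v],1).astype(np.float32));print(uv);R.append(ray(c,*uv[0]))
    s=(abs(P[...,2]-.06)<.004)&(r>90)&(b<170);q=P[s];print('stand',len(q),np.median(q[:,2]),cv2.minAreaRect((q[:,:2]*1000).astype(np.float32)))
print(tri(*R))
E
```

```text
[0.45768475 0.26393264 0.35853602]
w3 [309 181  14  52 654] z med/max 0.11253979457607069 0.1142049769185516
top rect 0.11273898380654838 ((444.32305908203125, 238.4209442138672), (32.954872131347656, 9.444212913513184), 64.52619171142578)
((315.5, 210.5), (43.0, 13.0), 90.0)
stand 6560 0.061139803353939454 ((467.6759033203125, 252.83889770507812), (201.44615173339844, 192.83396911621094), 55.68560028076172)
w4 [309 216  13  53 558] z med/max 0.11231286338104067 0.11427240897784435
top rect 0.11273784628640324 ((444.4659423828125, 238.77647399902344), (33.74509048461914, 8.953513145446777), 64.46307373046875)
((315.0, 247.5), (12.0, 41.0), 0.0)
stand 6002 0.061123889373023876 ((488.0609436035156, 252.93472290039062), (139.68695068359375, 202.21961975097656), 68.55384826660156)
(array([0.44401438, 0.23778877, 0.10972544]), np.float64(1.624080367039035e-05))
```

The red head is at (315,210), straddled by the open jaws. Key is at (444.4, 238.6), head top 112 mm, long axis at 64.5°. These agree with the text, so I'll grasp.

Call:
arm_command:
  xyz:
    - [-13, -25, 0]
    - [0, 0, -20]
    - [0, 0, -30]
    - [0, 0, -30]
    - [0, 0, -15]
    - [0, 0, -6]
    - [0, 0, 0]
  spin: [-0.3, 0, 0, 0, 0, 0, 0]

```text
time: 4.75
tool_pos: [0.4444, 0.2394, 0.2574]
tool_rot: [-3.141, 0.001, 1.125]
contact_force: [0.6, 0.0, 0.5]
opening: 0.046
grip_force: 0.0
```

Call:
arm_command:
  xyz:
    - [0, 0, 0]
    - [0, 0, 0]
    - [0, 0, 0]
    - [0, 0, 0]
    - [0, 0, 0]
    - [0, 0, 0]
  spin: [0, 0, 0, 0, 0, 0]
  jaw: -1
  squeeze: 20

```text
time: 5.35
tool_pos: [0.4446, 0.2401, 0.258]
tool_rot: [3.141, -0.0, 1.126]
contact_force: [-0.4, 0.1, 2.4]
opening: 0.0099
grip_force: 20.0
```

Call:
arm_command:
  xyz:
    - [0, 0, 5]
    - [0, 0, 10]
    - [0, 0, 20]
    - [0, 0, 30]
    - [0, 0, 30]
    - [0, 0, 20]
    - [0, 0, 0]
    - [0, 0, 0]
  spin: [0, 0, 0, 0, 0, 0, 0, 0]

```text
time: 6.15
tool_pos: [0.4443, 0.24, 0.3728]
tool_rot: [3.141, -0.0, 1.126]
contact_force: [-0.2, 0.7, -2.0]
opening: 0.0099
grip_force: 20.0
```

```bash
python3 - <<'E'
from h import *
c=snap('wrist','w5');s=observe();print(s['tool_pos'],s['tool_rot'],s['contact_force'],s['torque'],s['opening'])
cv2.imwrite('pics/w5c.png',cv2.resize(c['img'][150:350,220:420],(600,600),interpolation=cv2.INTER_CUBIC)[:,:,::-1])
E
```

```text
[0.44415458 0.23996455 0.37203903] [-3.14069351e+00  9.68846094e-04  1.12608543e+00] [-0.52884255 -0.71499353 -0.68932804] [-0.07150845 -0.08769174 -0.01662505] 0.009773402631525046
```

View pics/w5c.png

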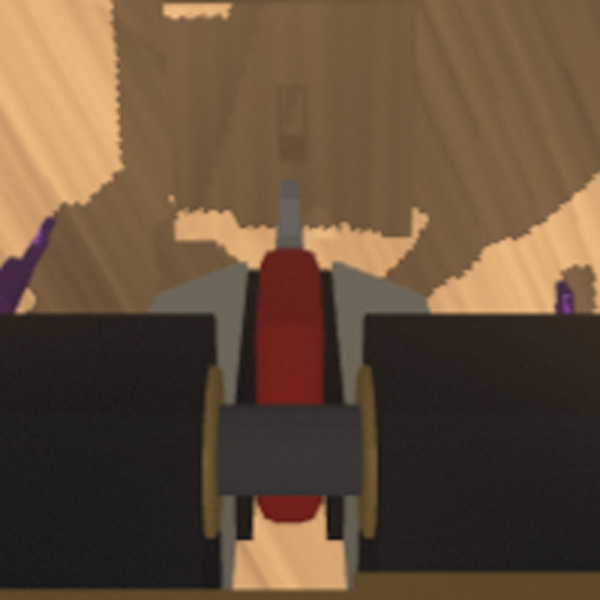

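Crop: the key hangs straight between the pads. Its bit edge is at about px (316,210) and the head's front face is at rows 233–257. I'll compute the key pose in the tool frame.

```bash
cat >> h.py <<'E'
X=np.array([[.0005,.956,.2934,.0788],[1,-.0005,0,0],[.0001,.2934,-.956,.0189],[0,0,0,1]])
def tpts(c):
    d=dict(c);d['world_from_camera']=X;return pts(d)*1000
E
python3 - <<'E'
from h import *
c=load('w5');P=tpts(c);im=c['img']
for v in range(206,262,2): print(v,P[v,316].round(1),im[v,316], [u for u in (np.nonzero(abs(P[v,300:333,2]-P[v,316,2])<6)[0]+300)[[0,-1]]])
E
```

```text
206 [-1.75e+01 -1.00e-01  3.13e+02] [116  89  61] [np.int64(300), np.int64(332)]
208 [-1.930e+01 -1.000e-01  3.123e+02] [114  88  61] [np.int64(300), np.int64(332)]
210 [ 7.900e+00 -1.000e-01  2.269e+02] [99 88 78] [np.int64(314), np.int64(319)]
212 [ 8.400e+00 -1.000e-01  2.213e+02] [94 88 84] [np.int64(314), np.int64(319)]
214 [ 8.100e+00 -1.000e-01  2.183e+02] [96 90 85] [np.int64(314), np.int64(319)]
216 [  7.7  -0.  215.8] [103  96  91] [np.int64(314), np.int64(319)]
218 [  6.5  -0.  215.2] [106  99  96] [np.int64(314), np.int64(319)]
220 [  5.   -0.  215.8] [105  99  94] [np.int64(314), np.int64(319)]
222 [  4.3  -0.  214. ] [106  99  95] [np.int64(314), np.int64(319)]
224 [  2.8  -0.  214.5] [104  98  94] [np.int64(314), np.int64(319)]
226 [  1.3  -0.  214.7] [105  98  94] [np.int64(313), np.int64(320)]
228 [  0.4  -0.  213.5] [98 93 88] [np.int64(312), np.int64(320)]
230 [ 1.00e-01 -0.00e+00  2.11e+02] [94 88 84] [np.int64(312), np.int64(321)]
232 [ 14.4  -0.  173.5] [96 69 64] [np.int64(313), np.int64(320)]
234 [ 14.4  -0.  171. ] [103  35  28] [np.int64(309), np.int64(324)]
[... 197 characters left out ...]
nt64(325)]
242 [ 14.1  -0.  162.1] [101  33  26] [np.int64(307), np.int64(326)]
244 [ 13.8  -0.  160.3] [102  33  25] [np.int64(307), np.int64(326)]
246 [ 14.2  -0.  157.3] [103  34  28] [np.int64(307), np.int64(326)]
248 [ 13.9  -0.  156. ] [103  34  28] [np.int64(307), np.int64(327)]
250 [ 14.6  -0.  152.3] [102  33  27] [np.int64(307), np.int64(326)]
252 [ 13.9  -0.  151.9] [101  32  26] [np.int64(306), np.int64(327)]
254 [ 14.2  -0.  149.3] [102  32  26] [np.int64(306), np.int64(327)]
256 [ 14.   -0.  147.8] [103  32  26] [np.int64(306), np.int64(327)]
258 [ 13.5  -0.  146.9] [109  32  27] [np.int64(300), np.int64(327)]
260 [ 13.5  -0.  145. ] [115  36  31] [np.int64(300), np.int64(327)]
```

Call:
arm_command:
  xyz:
    - [2, -15, 15]
    - [3, -30, 15]
    - [4, -38, 0]
    - [4, -40, 0]
    - [4, -40, 0]
    - [4, -40, 0]
    - [4, -40, 0]
    - [4, -40, 0]
    - [4, -40, 0]
    - [4, -40, 0]
    - [3, -40, 0]
    - [2, -34, 0]
    - [2, -20, 0]
    - [0, -9, -10]
    - [0, 0, -15]
    - [0, 0, 0]
    - [0, 0, 0]
    - [0, 0, 0]
  spin: [2, 2, 2, 2, 2, 2, 2, 2, 3, 2.2, 2, 2, 2, 1, 0, 0, 0, 0]

```text
time: 8.0
tool_pos: [0.4887, -0.2257, 0.378]
tool_rot: [3.141, 0.0, 1.619]
contact_force: [0.2, -0.5, -0.4]
opening: 0.0099
grip_force: 20.0
```

```bash
python3 - <<'E'
from h import *
c=snap('wrist','w6');s=observe();print(s['tool_pos'],s['tool_rot'],s['contact_force'],s['torque'])
P=tpts(c);W=pts(c)
for v in list(range(196,262,4)): print(v,P[v,316].round(1),W[v,316].round(4),c['img'][v,316])
cv2.imwrite('pics/w6c.png',cv2.resize(c['img'][150:350,220:420],(600,600),interpolation=cv2.INTER_CUBIC)[:,:,::-1])
E
```

```text
[ 0.48871446 -0.22567476  0.37820571] [3.14093805e+00 4.09194179e-04 1.61879696e+00] [0.50176533 0.76350988 0.55551817] [-0.03556323 -0.10989107  0.01479964]
196 [-2.100e+00 -1.000e-01  2.939e+02] [ 0.488  -0.2273  0.0842] [100  79  58]
200 [-5.900e+00 -1.000e-01  2.943e+02] [ 0.4882 -0.2311  0.0837] [100  80  57]
204 [-9.700e+00 -1.000e-01  2.949e+02] [ 0.4884 -0.2349  0.0832] [42 39 43]
208 [-1.270e+01 -1.000e-01  2.926e+02] [ 0.4885 -0.2378  0.0855] [68 56 46]
212 [ 9.000e+00 -1.000e-01  2.197e+02] [ 0.4875 -0.2162  0.1584] [116 111 108]
216 [  8.2  -0.  214.2] [ 0.4875 -0.2169  0.1639] [126 120 118]
220 [  5.4  -0.  214.7] [ 0.4877 -0.2198  0.1633] [130 124 121]
224 [  2.4  -0.  215.4] [ 0.4878 -0.2227  0.1627] [131 124 121]
228 [  0.4  -0.  213.7] [ 0.4879 -0.2248  0.1644] [121 116 112]
232 [ 14.6  -0.  173. ] [ 0.4872 -0.2106  0.205 ] [119  86  83]
236 [ 14.4  -0.  168.3] [ 0.4872 -0.2107  0.2098] [126  39  36]
240 [ 14.4  -0.  163.5] [ 0.4872 -0.2107  0.2146] [127  40  37]
244 [ 14.4  -0.  159.2] [ 0.4872 -0.2108  0.2189] [127  39  36]
248 [ 14.3  -0.  155.1] [ 0.4872 -0.2108  0.223 ] [128  40  38]
252 [ 14.3  -0.  151. ] [ 0.4872 -0.2108  0.2271] [127  39  35]
256 [ 13.8  -0.  148.1] [ 0.4873 -0.2113  0.2299] [130  40  36]
260 [ 13.9  -0.  144.2] [ 0.4873 -0.2112  0.2338] [143  43  40]
```

View pics/w6c.png

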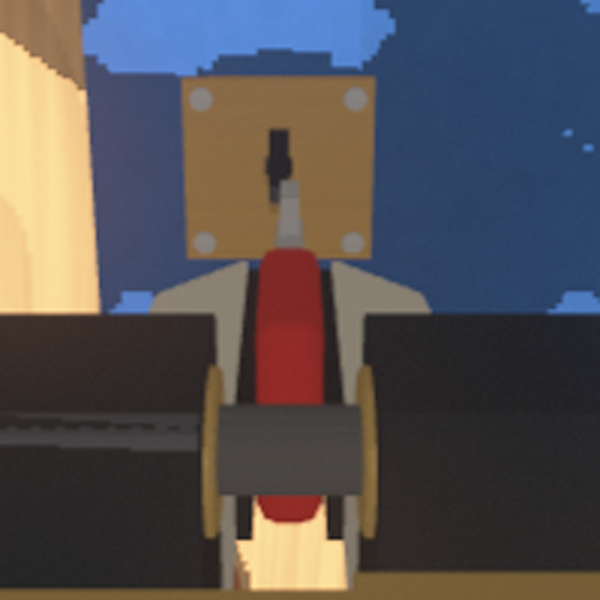

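The key is poised above the plate with the slot just beyond its tip, and its x is about 4 mm too far (+x). I'll shift, descend and re-measure the plate.

Call:
arm_command:
  xyz:
    - [-2, -0.6, -10]
    - [-2, 0, -10]
    - [0, 0, -8]
    - [0, 0, 0]
    - [0, 0, 0]
  spin: [0, 0, 0, 0, 0]

```text
time: 8.55
tool_pos: [0.4845, -0.2265, 0.3495]
tool_rot: [-3.141, -0.0, 1.618]
contact_force: [0.7, 0.4, -0.0]
opening: 0.0099
grip_force: 20.0
```

```bash
python3 - <<'E'
from h import *
c=snap('wrist','w7');s=observe();print(s['tool_pos'],s['tool_rot'],s['contact_force'],s['torque'])
im=c['img'].astype(int);P=pts(c)
m=((im[...,0]-im[...,2]>25)&(im[...,1]*1.8>im[...,0])&(P[...,2]>.1)&(P[...,2]<.118)).astype(np.uint8)
n,l,st,ce=cv2.connectedComponentsWithStats(m);i=1+st[1:,4].argmax();v,u=np.nonzero(l==i)
q=np.array([plane(c,x,y,.1085)[:2]*1000 for x,y in zip(u,v)]);print(len(u),st[i],cv2.minAreaRect(q.astype(np.float32)))
# slot far part: dark pixels on the plate beyond the tip
d=(im.sum(2)<150);d[:, :300]=0;d[:,335:]=0
for r in range(185,212,2):
    k=np.nonzero(d[r,300:335])[0]
    if len(k): print(r,k[0]+300,k[-1]+300,(plane(c,(k[0]+k[-1])/2+300,r,.1085)*1000).round(1))
for r in (212,214,216,250): print(r,[ (x,im[r,x,0]) for x in range(308,326)])
E
```

```text
[ 0.48464966 -0.22657878  0.34980962] [3.14135138e+00 1.04488560e-04 1.61828533e+00] [ 0.03724534 -0.04031639 -0.46090319] [-0.06335742 -0.11531258  0.03138631]
3410 [ 283  184   72   60 3410] ((485.2042541503906, -226.01837158203125), (49.99769973754883, 44.50033187866211), 2.7595295906066895)
205 315 321 [ 484.7 -219.1  108.5]
207 315 321 [ 484.8 -220.5  108.5]
209 319 321 [ 486.3 -222.   108.5]
211 320 321 [ 486.7 -223.4  108.5]
212 [(308, np.int64(137)), (309, np.int64(137)), (310, np.int64(138)), (311, np.int64(137)), (312, np.int64(138)), (313, np.int64(130)), (314, np.int64(117)), (315, np.int64(118)), (316, np.int64(118)), (317, np.int64(118)), (318, np.int64(118)), (319, np.int64(96)), (320, np.int64(41)), (321, np.int64(46)), (322, np.int64(99)), (323, np.int64(136)), (324, np.int64(136)), (325, np.int64(137))]
214 [(308, np.int64(139)), (309, np.int64(138)), (310, np.int64(137)), (311, np.int64(139)), (312, np.int64(136)), (313, np.int64(128)), (314, np.int64(119)), (315, np.int64(120)), (316, np.int64(119)), (317, np.int64(120)), (318, np.int64(120)), (319, np.int64(97)),
[... 227 characters left out ...]
, np.int64(137)), (313, np.int64(133)), (314, np.int64(128)), (315, np.int64(128)), (316, np.int64(128)), (317, np.int64(128)), (318, np.int64(128)), (319, np.int64(106)), (320, np.int64(54)), (321, np.int64(43)), (322, np.int64(47)), (323, np.int64(93)), (324, np.int64(130)), (325, np.int64(137))]
250 [(308, np.int64(129)), (309, np.int64(129)), (310, np.int64(130)), (311, np.int64(130)), (312, np.int64(131)), (313, np.int64(131)), (314, np.int64(131)), (315, np.int64(131)), (316, np.int64(130)), (317, np.int64(130)), (318, np.int64(131)), (319, np.int64(131)), (320, np.int64(130)), (321, np.int64(130)), (322, np.int64(128)), (323, np.int64(129)), (324, np.int64(128)), (325, np.int64(127))]
```

Call:
arm_command:
  xyz:
    - [1.4, -0.7, -4]
    - [0, 0, -5]
    - [0, 0, -2]
    - [0, 0, 0]
    - [0, 0, 0]
    - [0, 0, 0]
  spin: [0, 0, 0, 0, 0, 0]
  squeeze: 15

```text
time: 9.2
tool_pos: [0.486, -0.2272, 0.3389]
tool_rot: [3.141, 0.0, 1.618]
contact_force: [-0.2, -0.6, -0.1]
opening: 0.0097
grip_force: 15.0
```

```bash
python3 - <<'E'
from h import *
c=snap('wrist','w8');s=observe();print(s['tool_pos'],s['contact_force'],s['torque'])
cv2.imwrite('pics/w8c.png',cv2.resize(c['img'][180:250,280:355],(750,700),interpolation=cv2.INTER_NEAREST)[:600,:,::-1])
E
```

```text
[ 0.4859543  -0.22721593  0.33888962] [-0.56298451 -0.76488125 -0.65022797] [-0.0509053  -0.10028836  0.02064611]
```

View pics/w8c.png

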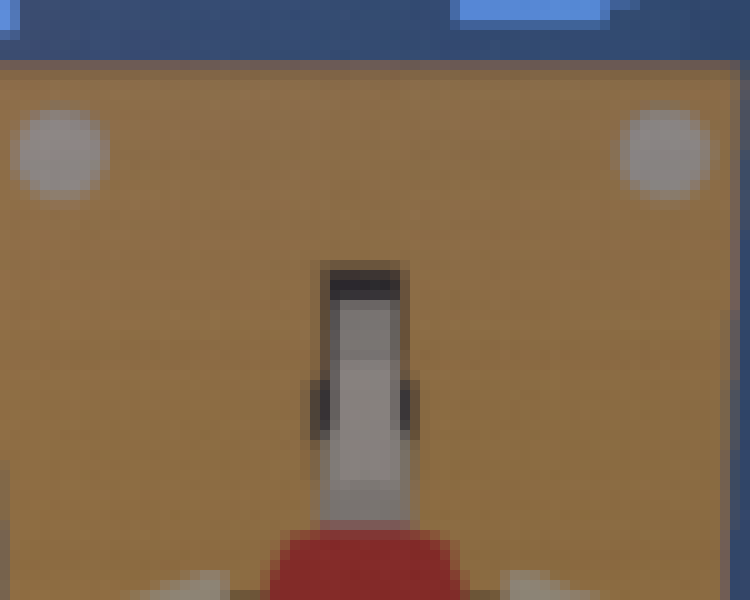

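The bits sit over the slot (crop: bits cols 330–405, slot cols 320–410), with perhaps 0.5 mm too much gap at the +y end. I'll feel downward in small steps.

Call:
arm_command:
  xyz:
    - [0, 0.4, 0]
    - [0, 0, -1]
    - [0, 0, -1]
    - [0, 0, -0.7]
    - [0, 0, -0.7]
    - [0, 0, -0.7]
    - [0, 0, 0]
  spin: [0, 0, 0, 0, 0, 0, 0]

```text
time: 9.95
tool_pos: [0.4859, -0.2268, 0.3345]
tool_rot: [-3.142, -0.0, 1.618]
contact_force: [-0.1, 0.4, -0.2]
opening: 0.0102
grip_force: 15.0
```

Call:
arm_command:
  xyz:
    - [0, 0, -0.7]
    - [0, 0, -0.7]
    - [0, 0, -0.7]
    - [0, 0, -0.7]
    - [0, 0, 0]
  spin: [0, 0, 0, 0, 0]

```text
time: 10.45
tool_pos: [0.4859, -0.2268, 0.3317]
tool_rot: [-3.141, -0.0, 1.618]
contact_force: [-0.5, -0.1, -0.0]
opening: 0.0099
grip_force: 15.0
```

Call:
arm_command:
  xyz:
    - [0, 0, -1]
    - [0, 0, -1]
    - [0, 0, -1]
    - [0, 0, -1]
    - [0, 0, -1]
    - [0, 0, -1]
    - [0, 0, 0]
  spin: [0, 0, 0, 0, 0, 0, 0]

```text
time: 11.15
tool_pos: [0.4859, -0.2268, 0.3257]
tool_rot: [-3.141, -0.0, 1.618]
contact_force: [-0.5, -0.1, 0.2]
opening: 0.0098
grip_force: 15.0
```

Call:
arm_command:
  xyz:
    - [0, 0, -1]
    - [0, 0, -1]
    - [0, 0, -1]
    - [0, 0, -1]
    - [0, 0, -1]
    - [0, 0, -1]
    - [0, 0, -1]
    - [0, 0, 0]
  spin: [0, 0, 0, 0, 0, 0, 0, 0]

```text
time: 11.95
tool_pos: [0.4859, -0.2268, 0.3187]
tool_rot: [-3.142, -0.0, 1.618]
contact_force: [0.1, 0.4, -1.1]
opening: 0.01
grip_force: 15.0
```

Call:
arm_command:
  xyz:
    - [0, 0, -1]
    - [0, 0, -1]
    - [0, 0, -1]
    - [0, 0, -1]
    - [0, 0, -1]
    - [0, 0, -0.5]
    - [0, 0, 0]
  spin: [0, 0, 0, 0, 0, 0, 0]

```text
time: 12.65
tool_pos: [0.4859, -0.2268, 0.3132]
tool_rot: [-3.142, -0.0, 1.618]
contact_force: [0.4, -0.1, -0.3]
opening: 0.0097
grip_force: 15.0
```

Call:
arm_command:
  xyz:
    - [0, 0, -0.5]
    - [0, 0, -0.5]
    - [0, 0, -0.5]
    - [0, 0, 0]
  spin: [0, 0, 0, 0]

```text
time: 13.05
tool_pos: [0.4859, -0.2268, 0.3117]
tool_rot: [-3.142, -0.0, 1.618]
contact_force: [0.1, -0.6, -1.3]
opening: 0.0099
grip_force: 15.0
```

Call:
arm_command:
  xyz:
    - [0, 0, -0.5]
    - [0, 0, -0.5]
    - [0, 0, 0]
  spin: [0, 0, 0]

```text
time: 13.35
tool_pos: [0.486, -0.2268, 0.311]
tool_rot: [3.141, 0.0, 1.618]
contact_force: [0.3, -0.3, 0.6]
opening: 0.01
grip_force: 15.0
```

Call:
arm_command:
  xyz:
    - [0, 0, -0.4]
    - [0, 0, -0.4]
    - [0, 0, 0]
  spin: [0, 0, 0]

```text
time: 13.65
tool_pos: [0.4859, -0.2268, 0.3108]
tool_rot: [3.141, 0.001, 1.618]
contact_force: [-0.8, 0.8, 6.1]
opening: 0.0097
grip_force: 15.0
```

The key bottomed with about 6 N at TCP z 310.8 mm, 25 mm below the face as expected. Before turning I'll find the key axis relative to the tool axis, using the fingers as reference.

```bash
python3 - <<'E'
from h import *
for f in('w5','w6','w8'):
    c=load(f);P=tpts(c)
    for v,u in((244,296),(248,298),(252,299),(248,336),(244,338),(250,345),(250,288)): print(f,v,u,P[v,u].round(1),c['img'][v,u])
s=observe();print(s['torque'],s['contact_force'])
tp={'w6':[.48871446,-.22567476,.37820571,1.61879696],'w8':[.4859543,-.22721593,.33888962,1.618],'w5':[.44415458,.23996455,.37203903,1.126]}
from scipy.spatial.transform import Rotation as R
for f,t in tp.items():
    T=np.eye(4);T[:3,:3]=R.from_euler('xyz',[np.pi,0,t[3]]).as_matrix();T[:3,3]=t[:3]
    Y=np.linalg.inv(T)@load(f)['world_from_camera'];print(f,Y[:3,3].round(4),Y[:3,2].round(4),Y[:3,0].round(4))
E
```

```text
w5 244 296 [  9.7 -10.  169.4] [109 101  88]
w5 248 298 [ 10.3  -8.6 163.4] [108 101  88]
w5 252 299 [ 10.2  -8.  159.3] [110 102  90]
w5 248 336 [ 10.1   9.6 163.9] [109 102  88]
w5 244 338 [ 10.4  10.8 167.9] [110 102  89]
w5 250 345 [ 10.3  13.7 161.4] [109 102  88]
w5 250 288 [ 10.  -13.3 161.9] [108 101  88]
w6 244 296 [ 10.5  -9.8 167.7] [139 129 114]
w6 248 298 [  9.8  -8.7 164.4] [138 129 114]
w6 252 299 [ 10.1  -8.  159.6] [137 128 114]
w6 248 336 [ 10.3   9.5 163.5] [136 128 114]
w6 244 338 [ 10.7  10.7 167.1] [136 127 113]
w6 250 345 [ 10.1  13.7 161.6] [135 127 113]
w6 250 288 [  9.7 -13.4 162.5] [138 129 114]
w8 244 296 [ 10.6  -9.8 167.3] [142 132 117]
w8 248 298 [ 10.6  -8.6 162.9] [142 133 118]
w8 252 299 [ 10.8  -7.9 158.2] [142 133 117]
w8 248 336 [ 10.5   9.5 163. ] [141 132 117]
w8 244 338 [ 10.5  10.7 167.5] [141 133 118]
w8 250 345 [ 10.9  13.5 160. ] [140 131 117]
w8 250 288 [ 10.4 -13.2 161.1] [143 134 119]
[0.20085769 0.23044204 0.05457841] [-0.84073335  0.83720304  6.13605441]
w6 [ 0.0794 -0.0008  0.019 ] [ 2.936e-01 -3.000e-04 -9.559e-01] [ 5.e-04  1.e+00 -2.e-04]
w8 [ 0.0794 -0.0008  0.0188] [ 2.938e-01 -6.000e-04 -9.559e-01] [ 9.e-04  1.e+00 -3.e-04]
w5 [ 0.0792 -0.0006  0.018 ] [ 2.933e-01 -6.000e-04 -9.560e-01] [ 7.e-04  1.e+00 -4.e-04]
```

Call:
arm_command:
  xyz:
    - [0, 0, 0.4]
    - [0.26, -0.01, 0]
    - [0.26, -0.01, 0]
    - [0.25, -0.05, 0]
    - [0.26, -0.06, 0]
    - [0, 0, 0]
    - [0, 0, 0]
  spin: [0, -5, -5, -5, -5, 0, 0]

```text
time: 14.35
tool_pos: [0.4868, -0.227, 0.3109]
tool_rot: [-3.142, 0.0, 1.269]
contact_force: [-2.2, 0.1, 5.5]
opening: 0.0099
grip_force: 15.0
```

```bash
python3 -c "
from h import *
s=observe();print(s['contact_force'],s['torque'],s['tool_pos'],s['tool_rot'])"
```

```text
[-2.23752228  0.09828878  5.530979  ] [ 0.0678217   0.39491014 -0.0616926 ] [ 0.48679419 -0.22696457  0.31087726] [-3.14151062e+00  3.93810555e-04  1.26925673e+00]
```

Turning with light drag: torque about z is 0.06 N·m and side force 2 N. I'll continue with a slightly smaller offset.

Call:
arm_command:
  xyz:
    - [0, -0.08, 0.2]
    - [0.19, -0.08, 0]
    - [0.18, -0.11, 0]
    - [0.18, -0.11, 0]
    - [0.16, -0.14, 0]
    - [0, 0, 0]
  spin: [-5, -5, -5, -5, -5, 0]

```text
time: 14.95
tool_pos: [0.4875, -0.2274, 0.3109]
tool_rot: [-3.141, 0.0, 0.832]
contact_force: [-2.1, 0.8, 4.6]
opening: 0.0099
grip_force: 15.0
```

```bash
python3 -c "
from h import *
s=observe();print(s['contact_force'],s['torque'],s['tool_pos'],s['tool_rot'])"
```

```text
[-2.11319367  0.80225468  4.58558642] [0.13648121 0.4600586  0.04320799] [ 0.48754752 -0.22743064  0.3108551 ] [-3.14143118e+00  2.91617770e-04  8.32318994e-01]
```

Call:
arm_command:
  xyz:
    - [0.05, -0.15, 0]
    - [0.13, -0.16, 0]
    - [0.12, -0.17, 0]
    - [0.1, -0.18, 0]
    - [0.1, -0.18, 0]
    - [0, 0, 0]
  spin: [-5, -5, -5, -5, -5, 0]

```text
time: 15.55
tool_pos: [0.488, -0.2282, 0.3109]
tool_rot: [-3.141, 0.0, 0.397]
contact_force: [-1.8, 0.6, 4.6]
opening: 0.01
grip_force: 15.0
```

```bash
python3 -c "
from h import *
s=observe();print(s['contact_force'],s['torque'],s['tool_pos'],s['tool_rot'])"
```

```text
[-1.81044406  0.56569407  4.55218214] [ 0.27721529  0.48575973 -0.03149674] [ 0.48803557 -0.22819045  0.31087249] [-3.14140078e+00  2.74609734e-04  3.96921832e-01]
```

Call:
arm_command:
  xyz:
    - [0, -0.1, 0]
    - [0.05, -0.1, 0]
    - [0.04, -0.1, 0]
    - [0, -0.1, 0]
    - [0, -0.1, 0]
    - [0, 0, 0]
  spin: [-2.5, -2.5, -2.5, -2.5, -2, 0]

```text
time: 16.15
tool_pos: [0.4881, -0.2286, 0.3109]
tool_rot: [-3.141, 0.0, 0.189]
contact_force: [-1.9, 1.4, 4.5]
opening: 0.0098
grip_force: 15.0
```

```bash
python3 -c "
from h import *
s=observe();print(s['contact_force'],s['torque'],s['tool_pos'],s['tool_rot'])"
```

```text
[-1.91043467  1.43481535  4.51377883] [0.31900561 0.42663691 0.01892666] [ 0.4881336  -0.22864272  0.31085353] [-3.14130023e+00  3.04793151e-04  1.88921044e-01]
```

Call:
arm_command:
  xyz:
    - [0, -0.08, 0]
    - [0, -0.08, 0]
    - [0, -0.04, 0]
    - [0, 0, 0]
    - [0, 0, 0]
  spin: [-1.5, -1.5, -1, 0, 0]

```text
time: 16.65
tool_pos: [0.4882, -0.2288, 0.3109]
tool_rot: [-3.141, 0.0, 0.12]
contact_force: [-3.7, 0.8, 5.3]
opening: 0.01
grip_force: 15.0
```

```bash
python3 -c "
from h import *
s=observe();print(s['contact_force'],s['torque'],s['tool_pos'],s['tool_rot'])"
```

```text
[-3.74765318  0.81572396  5.33585317] [0.35831353 0.43183576 0.04297913] [ 0.48816432 -0.22877466  0.31087418] [-3.14126695e+00  2.27686169e-04  1.20146703e-01]
```

Call:
arm_command:
  xyz:
    - [0, -0.05, 0]
    - [0, -0.05, 0]
    - [0, 0, 0]
    - [0, 0, 0]
  spin: [-1.5, -1.5, 0, 0]

```text
time: 17.05
tool_pos: [0.4882, -0.2289, 0.3109]
tool_rot: [-3.141, 0.0, 0.068]
contact_force: [-2.1, 2.1, 5.2]
opening: 0.0095
grip_force: 15.0
```

```bash
python3 -c "
from h import *
s=observe();print(s['contact_force'],s['torque'],s['tool_pos'],s['tool_rot'])"
```

```text
[-2.07658165  2.13753317  5.23960371] [0.41304314 0.42710392 0.02024738] [ 0.48816091 -0.22888615  0.31085431] [-3.14125869e+00  2.68132030e-04  6.77511685e-02]
```

Call:
arm_command:
  xyz:
    - [0, 0, 0]
    - [0, 0, 0]
    - [0, 0, 0]
    - [0, 0, 0]
  spin: [-1.5, -1.5, 0, 0]

```text
time: 17.45
tool_pos: [0.4882, -0.2289, 0.3109]
tool_rot: [-3.142, 0.0, 0.015]
contact_force: [-1.2, 1.8, 5.6]
opening: 0.0099
grip_force: 15.0
```

```bash
python3 - <<'E'
from h import *
c=snap('wrist','w9')
s=observe();print(s['contact_force'],s['torque'],s['tool_pos'],s['tool_rot'])
cv2.imwrite('pics/w9c.png',cv2.resize(c['img'][150:350,220:420],(600,600),interpolation=cv2.INTER_CUBIC)[:,:,::-1])
E
```

```text
[-1.04753655  1.7572676   5.27789623] [0.35697968 0.47119788 0.23383264] [ 0.48818834 -0.2289429   0.31083109] [-3.14154415e+00  2.77768246e-04  1.47831612e-02]
```

View pics/w9c.png

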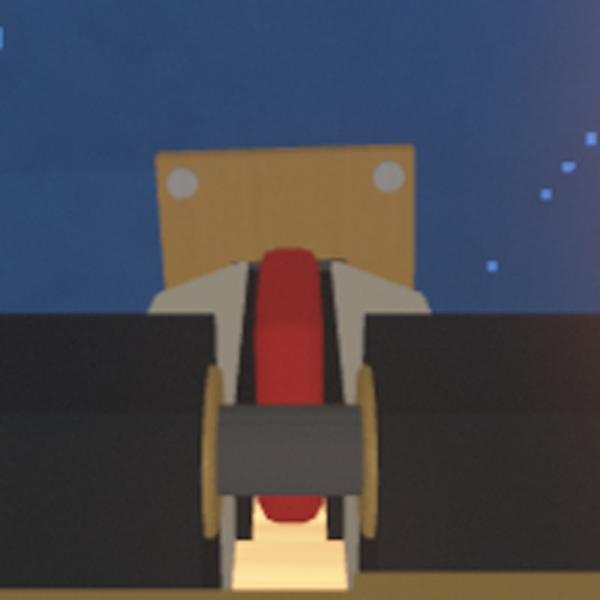

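The crop shows the key still square in the pads at right angles to its start. Torque rose to 0.23 N·m at 92°, so it is at the stop. I'll unload it a little, release and lift.

Call:
arm_command:
  xyz:
    - [0, 0, 0.2]
    - [0, 0, 0]
    - [0, 0, 0]
  spin: [1, 1, 0]

```text
time: 17.8
tool_pos: [0.4882, -0.229, 0.3109]
tool_rot: [-3.141, 0.0, 0.049]
contact_force: [-2.0, 1.4, 4.9]
opening: 0.0099
grip_force: 15.0
```

Call:
arm_command:
  xyz:
    - [0, 0, 0]
    - [0, 0, 0]
    - [0, 0, 0]
    - [0, 0, 0]
    - [0, 0, 10]
    - [0, 0, 20]
    - [0, 0, 30]
    - [0, 0, 20]
    - [0, 0, 0]
    - [0, 0, 0]
  spin: [0, 0, 0, 0, 0, 0, 0, 0, 0, 0]
  jaw: 0

```text
time: 18.8
tool_pos: [0.4881, -0.229, 0.3911]
tool_rot: [3.141, -0.001, 0.047]
contact_force: [0.4, -0.3, -0.9]
opening: 0.0459
grip_force: 0.0
```

```bash
python3 - <<'E'
from h import *
c=snap('top','t1');s=observe();print(s['tool_pos'],s['tool_rot'],s['contact_force'],s['opening'])
a=snap('wrist','w10')
P=pts(a);im=a['img'].astype(int);m=((im[...,0]>90)&(im[...,1]<70)&(im[...,2]<70)&(P[...,2]>.12)&(P[...,2]<.18)).astype(np.uint8)
n,l,st,ce=cv2.connectedComponentsWithStats(m);i=1+st[1:,4].argmax();q=P[l==i];zt=np.percentile(q[:,2],97);q=q[q[:,2]>zt-.005]
print(len(q),zt,cv2.minAreaRect((q[:,:2]*1000).astype(np.float32)))
# handle from start-of-job pictures: grey bright bar
for f in('t0','s0'):
    b=load(f);P=pts(b);im=b['img'].astype(int);x0,x1,y0,y1=(300,365,205,232) if f=='t0' else (285,335,165,195)
    m=np.zeros(P.shape[:2],bool);m[y0:y1,x0:x1]=1;m&=(P[...,2]>.135)&(P[...,2]<.16);q=P[m];print(f,len(q),np.percentile(q[:,2],[50,95]),np.median(q,0),cv2.minAreaRect((q[:,:2]*1000).astype(np.float32)))
E
```

```text
[ 0.48803345 -0.22895145  0.39026748] [-3.14114281e+00  8.03605519e-04  4.75298966e-02] [ 0.0296219  -0.45304072 -0.06945039] 0.045866889155011394
636 0.16702046948166938 ((486.0916748046875, -229.07247924804688), (32.87940979003906, 9.816702842712402), 4.603977203369141)
t0 163 [0.14794409 0.15176367] [ 0.46318685 -0.08465735  0.14794409] ((463.4144592285156, -84.56201171875), (9.714176177978516, 96.76899719238281), 1.4679616689682007)
s0 192 [0.14711834 0.15129936] [ 0.46613395 -0.0871828   0.14711834] ((464.70111083984375, -86.50839233398438), (15.205177307128906, 97.78318786621094), 1.682805061340332)
```

Key head now lies at 4.6° and was at 92.7°, so it turned about 88° and stands fully in (top 167 mm). Now over the handle for a wrist look.

Call:
arm_command:
  xyz:
    - [-2, 12, 0]
    - [-2, 12, 0]
    - [-2, 12, 0]
    - [-2, 12, 0]
    - [-2, 12, 0]
    - [-2, 12, 0]
    - [-2, 12, 0]
    - [-2, 12, 0]
    - [-2, 12, 0]
    - [-2, 12, 0]
    - [-2, 12, -10]
    - [-2, 12, -10]
    - [0, 0, 0]
    - [0, 0, 0]
  spin: [7.5, 7.5, 7.5, 7.5, 7.5, 7.5, 7.5, 7.5, 7.5, 7.5, 7.5, 7.5, 0, 0]

```text
time: 20.3
tool_pos: [0.4643, -0.0852, 0.3704]
tool_rot: [-3.14, -0.0, 1.615]
contact_force: [-1.4, -0.1, -0.1]
opening: 0.0457
grip_force: 0.0
```

```bash
python3 - <<'E'
from h import *
a=snap('wrist','w11');s=observe();print(s['tool_pos'],s['tool_rot'],s['contact_force'])
P=pts(a);m=(P[...,2]>.142)&(P[...,2]<.16);im=a['img'];m[:, :230]=0;m[:,400:]=0;m[245:]=0
n,l,st,ce=cv2.connectedComponentsWithStats(m.astype(np.uint8));i=1+st[1:,4].argmax();q=P[l==i]
print(st[i],len(q),np.percentile(q[:,2],[50,95]),np.median(q,0),cv2.minAreaRect((q[:,:2]*1000).astype(np.float32)))
for v in range(st[i][1],st[i][1]+st[i][3],12):
    k=np.nonzero(l[v]==i)[0];print(v,k[0],k[-1],tpts(a)[v,(k[0]+k[-1])//2].round(1))
E
```

```text
[ 0.46447699 -0.08547196  0.37078139] [-3.14143625e+00  1.15507635e-04  1.61521336e+00] [0.54800281 0.12705054 0.46594426]
[ 306  145   16  100 1514] 1514 [0.14921303 0.15077583] [ 0.46092573 -0.06403156  0.14921303] ((460.85845947265625, -66.97805786132812), (9.739350318908691, 66.56373596191406), 2.7989630699157715)
145 312 315 [ 51.   -1.9 225.8]
157 306 321 [ 44.3  -1.9 220.8]
169 306 321 [ 36.8  -1.9 220.7]
181 306 321 [ 29.3  -1.9 220.2]
193 307 321 [ 21.3  -1.3 220.9]
205 307 321 [ 13.8  -1.3 219.3]
217 307 321 [  5.5  -1.3 220. ]
229 307 321 [ -3.3  -1.4 221.1]
241 307 321 [-11.8  -1.4 220.8]
```

View pics/w11.png

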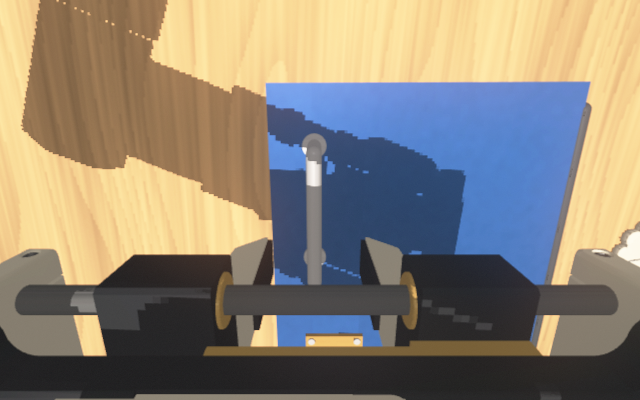

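Wrist view: the bar handle is at columns 306–321, from row 145 down between the jaws, offset about -1.5 mm in x. Top is at 150 mm, as expected. I'll pinch it at its middle.

Call:
arm_command:
  xyz:
    - [-1.5, 0, -10]
    - [0, 0, -20]
    - [0, 0, -20]
    - [0, 0, -12]
    - [0, 0, -5]
    - [0, 0, 0]
  spin: [0, 0, 0, 0, 0, 0]

```text
time: 20.95
tool_pos: [0.4626, -0.0854, 0.3032]
tool_rot: [-3.14, -0.0, 1.617]
contact_force: [0.0, 0.2, 0.0]
opening: 0.0461
grip_force: 0.0
```

Call:
arm_command:
  xyz:
    - [0, 0, 0]
    - [0, 0, 0]
    - [0, 0, 0]
    - [0, 0, 0]
    - [0, 0, 0]
    - [0, 0, 0]
  spin: [0, 0, 0, 0, 0, 0]
  jaw: -1
  squeeze: 30

```text
time: 21.55
tool_pos: [0.4625, -0.0851, 0.304]
tool_rot: [-3.141, 0.0, 1.619]
contact_force: [-3.0, 0.3, 4.0]
opening: 0.009
grip_force: 30.0
```

Call:
arm_command:
  xyz:
    - [0.5, 0, 2]
    - [0.6, 0, 3]
    - [1, 0, 3]
    - [1, 0, 4]
    - [0, 0, 0]
  spin: [0, 0, 0, 0, 0]

```text
time: 22.05
tool_pos: [0.4657, -0.085, 0.3161]
tool_rot: [-3.141, -0.0, 1.618]
contact_force: [-2.9, -0.5, -3.4]
opening: 0.0086
grip_force: 30.0
```

```bash
python3 - <<'E'
from h import *
a=snap('wrist','w12');s=observe();print(s['tool_pos'],s['opening'],s['contact_force'])
P=tpts(a);W=pts(a)
for v in range(140,236,12):
    print(v,P[v,314].round(1),a['img'][v,314],W[v,314,2].round(4),'lid',W[v,350].round(4))
E
```

```text
[ 0.4656711  -0.08499909  0.31611712] 0.009104178449533366 [-3.1212216  -0.5457903  -3.86706477]
140 [ 57.4  -1.1 197.7] [ 55  77 117] 0.1185 lid [ 0.4803 -0.0264  0.1166]
152 [ 51.1  -1.1 197. ] [137 134 133] 0.1193 lid [ 0.4808 -0.0328  0.1169]
164 [ 50.7  -0.9 165.3] [120 116 117] 0.151 lid [ 0.4814 -0.0395  0.1165]
176 [ 47.7  -0.9 154.1] [143 139 138] 0.1621 lid [ 0.482  -0.0464  0.1159]
188 [ 42.8  -0.9 153.1] [209 201 196] 0.1631 lid [ 0.4826 -0.0535  0.1156]
200 [ 37.3  -0.9 154. ] [247 243 240] 0.1622 lid [ 0.4832 -0.0607  0.1153]
212 [ 31.7  -0.9 154.3] [246 242 238] 0.162 lid [ 0.4837 -0.0678  0.1158]
224 [ 26.5  -0.9 153.3] [140 134 131] 0.1629 lid [ 0.4842 -0.0749  0.1166]
```

The lid is following: bar top 150→162.5 mm with only about 4 N. The bolt is drawn, so I'll raise along the arc.

Call:
arm_command:
  xyz:
    - [2.2, 0.1, 6.3]
    - [2.4, 0.1, 6.1]
    - [2.4, 0.1, 6]
    - [2.4, 0.1, 6]
    - [3, 0.1, 5.8]
    - [3, 0.1, 5.8]
    - [3, 0.2, 5.7]
    - [3.5, 0.2, 5.5]
    - [3.5, 0.2, 5.4]
    - [3.6, 0.2, 5.4]
    - [4, 0.2, 5.1]
    - [4.1, 0.2, 5.1]
    - [4.1, 0.2, 5]
    - [4.5, 0.2, 4.7]
    - [4.6, 0.2, 4.6]
    - [4.6, 0.2, 4.6]
    - [5, 0.2, 4.2]
    - [5, 0.3, 4.2]
    - [5, 0.2, 4.1]
    - [0, 0, 0]
  spin: [0, 0, 0, 0, 0, 0, 0, 0, 0, 0, 0, 0, 0, 0, 0, 0, 0, 0, 0, 0]

```text
time: 24.1
tool_pos: [0.5346, -0.0816, 0.4181]
tool_rot: [-3.139, 0.0, 1.618]
contact_force: [-14.6, -0.6, 10.3]
opening: 0.0087
grip_force: 30.0
```

Call:
arm_command:
  xyz:
    - [-0.8, 0, 1]
    - [0, 0, 0]
    - [4.7, 0.3, 4.1]
    - [5.4, 0.3, 3.7]
    - [5.4, 0.2, 3.6]
    - [5.7, 0.3, 3.2]
    - [5.7, 0.3, 3.1]
    - [0, 0, 0]
  spin: [0, 0, 0, 0, 0, 0, 0, 0]

```text
time: 24.9
tool_pos: [0.5616, -0.0802, 0.4365]
tool_rot: [3.141, 0.001, 1.618]
contact_force: [-7.7, 0.6, 5.5]
opening: 0.009
grip_force: 30.0
```

```bash
python3 - <<'E'
from h import *
a=snap('wrist','w13');s=observe();print(s['tool_pos'],s['opening'],s['contact_force'])
P=tpts(a)
for v in range(140,236,12): print(v,P[v,314].round(1),a['img'][v,314])
E
```

```text
[ 0.56146787 -0.08022129  0.43653735] 0.008729196838795349 [-6.78396826 -0.16384652  3.84081672]
140 [ 54.6  -1.3 221.4] [46 64 94]
152 [ 47.3  -1.3 221.7] [43 61 94]
164 [ 39.4  -1.3 223.6] [53 69 94]
176 [ 47.1  -0.9 156.9] [131 127 125]
188 [ 41.3  -0.9 158.5] [125 121 119]
200 [ 36.3  -0.9 157.2] [124 120 118]
212 [ 30.5  -0.9 157.9] [125 121 119]
224 [ 24.7  -0.9 158.1] [126 122 118]
```

Call:
arm_command:
  xyz:
    - [5, 0.2, 2.6]
    - [6, 0.3, 2.6]
    - [6, 0.3, 2.5]
    - [6, 0.3, 2.2]
    - [6.2, 0.3, 2]
    - [6.2, 0.3, 1.8]
    - [6.2, 0.3, 1.5]
    - [6.3, 0.3, 1.3]
    - [6.4, 0.3, 1]
    - [0, 0, 0]
  spin: [0, 0, 0, 0, 0, 0, 0, 0, 0, 0]

```text
time: 25.95
tool_pos: [0.6162, -0.0775, 0.4556]
tool_rot: [3.136, 0.001, 1.619]
contact_force: [-5.2, 0.3, 8.5]
opening: 0.0086
grip_force: 30.0
```

```bash
python3 - <<'E'
from h import *
a=snap('wrist','w14');s=observe();print(s['tool_pos'],s['qpos'],s['opening'],s['contact_force'])
P=tpts(a)
for v in range(176,236,12): print(v,P[v,314].round(1),a['img'][v,314])
E
```

```text
[ 0.61611857 -0.07751584  0.45563579] [-2.48553926e-01  4.93959360e-01  1.14667550e+00  2.36575757e-04
  1.49505619e+00 -2.96380197e-01] 0.008704538720482864 [-4.74120168 -0.93214092  8.93660184]
176 [ 47.   -0.9 157.3] [130 126 124]
188 [ 41.6  -0.9 157.6] [124 119 116]
200 [ 36.   -0.9 158.1] [232 227 222]
212 [ 30.3  -0.9 158.3] [124 119 115]
224 [ 24.8  -0.9 157.8] [125 120 116]
```

Call:
arm_command:
  xyz:
    - [6.4, 0.3, 1.1]
    - [6.4, 0.3, 0.9]
    - [6.4, 0.3, 0.6]
    - [6.4, 0.3, 0.4]
    - [6.4, 0.3, 0.2]
    - [6.4, 0.3, 0]
    - [6.4, 0.3, -0.2]
    - [0, 0, 0]
    - [0, 0, 0]
  spin: [0, 0, 0, 0, 0, 0, 0, 0, 0]

```text
time: 26.9
tool_pos: [0.6611, -0.0754, 0.4577]
tool_rot: [3.136, 0.001, 1.619]
contact_force: [-1.0, -0.4, 6.2]
opening: 0.0091
grip_force: 30.0
```

Call:
arm_command:
  xyz:
    - [0, 0, 0]
    - [0, 0, 0]
    - [0, 0, 0]
    - [0, 0, 0]
  spin: [0, 0, 0, 0]
  jaw: -0.5

```text
time: 27.3
tool_pos: [0.661, -0.0756, 0.4546]
tool_rot: [3.141, -0.0, 1.618]
contact_force: [-0.5, -0.5, 0.8]
opening: 0.0231
grip_force: 0.0
```

Call:
arm_command:
  xyz:
    - [0, 0, 5]
    - [0, 0, 10]
    - [0, 0, 15]
    - [0, 0, 15]
    - [0, 0, 15]
    - [0, 0, 15]
    - [0, 0, 10]
    - [0, 0, 0]
    - [0, 0, 0]
  spin: [0, 0, 0, 0, 0, 0, 0, 0, 0]

```text
time: 28.2
tool_pos: [0.661, -0.0757, 0.5394]
tool_rot: [-3.142, -0.0, 1.618]
contact_force: [0.7, 0.1, 0.3]
opening: 0.0229
grip_force: 0.0
```

```bash
python3 - <<'E'
from h import *
a=snap('scene','s1')
P=pts(a);im=a['img'].astype(int)
m=(im[...,2]>60)&(im[...,2]-im[...,0]>35)&(P[...,2]>.13)&(P[...,2]<.33)&(abs(P[...,0]-.6)<.15)
q=P[m];n=np.linalg.svd((q-q.mean(0))[::7],full_matrices=False)[2][2];print(len(q),q.min(0),q.max(0),'lid angle',np.arccos(abs(n[2])))
E
```

```text
12314 [ 0.59697936 -0.29407272  0.13000083] [0.66581502 0.01018302 0.32457669] lid angle 1.391837508786691
```

View pics/s1.png

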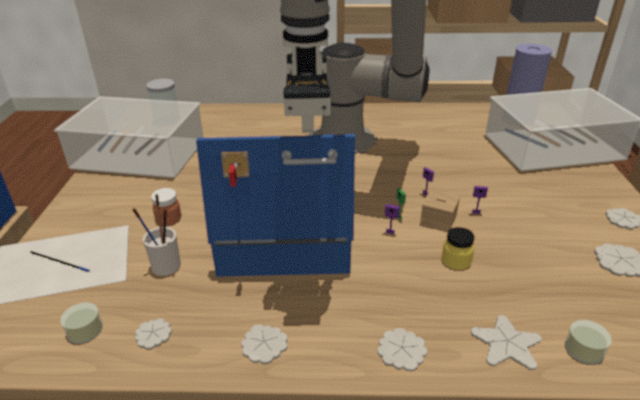

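The lid stands open at 1.39 rad with the red key turned in the lock at (233,172). The jars and brush pot are where they were, and the gripper is clear. Handing in.

```bash
python3 -c "
from cell import *
print(hand_in())"
```

```text
the job is handed in; nothing more can be done
None
```

The job is handed in: the chest is unlocked with the key left turned in the lock, the lid stands open by itself at about 1.39 rad, and the jars and brush pot were not touched.

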